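# Send the tall sample tin down the roller lane

## Task

Take the tallest of the three lidded sample tins and lower it, upright, onto the rollers at the high end of the sloped roller lane. Let go only once it is down on the rollers, and let it roll by itself down to the stop at the low end, without pushing or carrying it along the lower half. Leave the other two tins where they are.

Things in the scene. Friction and masses are not known exactly. Their poses are not given: they have to be found in the camera images.
- tall_tin: The tin to load: round white and grey aluminium tin with a fixed press lid, the tallest and narrowest of the three tins: 58 mm high, lid 54 mm across (upper 22 mm), body 52 mm across below it, about 0.11 kg. Origin: centre of its underside; z up through the lid. It stands upright on the worktop.
- lane_load (a point): Loading point near the high end of the fixed roller lane: midway between rails, at the height of the roller tops, about 75 mm up. y points down the slope (9 degrees), x level across, z up off the rollers. Rollers, 16 mm apart, span y -57 to 231 mm; rail inner faces at x -40 and 40 mm, 18 mm above them. The tin at the rubber-faced stop has its origin at y 211 mm. Let go here, it rolls there within 4 s.
- medium_tin: Bystander, stays where it is: the same kind of tin, but 40 mm high and 60 mm across. Origin: centre of its underside.
- flat_tin: Bystander, stays where it is: the same kind of tin, but 30 mm high and 70 mm across. Origin: centre of its underside.
Things that resemble listed ones, but are neither listed nor needed, are in the scene too. What is shaped like the tall_tin but orange, purple or red is not meant.

How it is judged:
On the way:
1. the tall tin, still held, is lowered upright onto the rollers at the high end (under 14 mm above them, within 45 mm of the loading point along the lane, 20 mm across) (y of tall_tin in the frame of lane_load between -0.045 and 0.045 m and x of tall_tin in the frame of lane_load between -0.02 and 0.02 m and z of tall_tin in the frame of lane_load between -0.006 and 0.014 m and angle between the z axis of tall_tin and the z axis of lane_load, either way round below 0.35 rad and contact force between the fingers and tall_tin above 0.3 N), for 0.1 s.
At the end, for the whole second after the job is handed in: The tall tin stands on the rollers, square to them within 10 degrees, at rest against the stop (within 15 mm along the lane, between the side rails), let go; the other two tins are within 30 mm of where they stood (y of tall_tin in the frame of lane_load between 0.196 and 0.226 m and x of tall_tin in the frame of lane_load between -0.018 and 0.018 m and z of tall_tin in the frame of lane_load between -0.006 and 0.008 m and angle between the z axis of tall_tin and the z axis of lane_load, either way round below 0.17 rad and linear speed of tall_tin below 0.02 m/s and distance of each of medium_tin, flat_tin from where it was at the start of the episode below 0.03 m); the robot touches nothing.
It fails at once if the tall tin is pushed or carried by the fingers along the lower half of the rollers (contact force between the fingers and tall_tin above 0.3 N and y of tall_tin in the frame of lane_load between 0.12 and 0.26 m and z of tall_tin in the frame of lane_load below 0.04 m and x of tall_tin in the frame of lane_load between -0.04 and 0.04 m).
It fails at once if one of the other two tins is moved by more than 30 mm (distance of any of medium_tin, flat_tin from where it was at the start of the episode above 0.03 m).
It also fails if it takes over 38 s, if anything falls off the work surface, if the arm or the gripper's body presses on something with over 40 N, if the wrist force passes 120 N, or if a joint passes its speed limit or range.

## Robot

A 7-joint arm with a two-finger parallel gripper is mounted at the origin on a cart in front of the work surface, level with it; the furniture and walls round the work are solid. World frame = base frame: x ahead of the robot, y to its left, z up, the work surface at z = 0. Lengths are in m, angles in rad, forces in N, time in s.
With the tool pointing down it reaches from about 0.425 to 1.025 m from the base axis. Payload 9.4 kg.
Tool frame: the origin (TCP) lies on the centre line of the jaws, within the pads' length; the fingertips stand 8 mm ahead of it and the grasp point (between the pads) lies 11 mm behind it; z points along the fingers, y is the line along which they close (so a half turn about z gives the same grasp; the last joint's range is limited). The gripper opens to 85 mm and grips with 20 to 120 N. Pads are 22 mm wide; open, the fingers measure 114 mm over their backs; the gripper's body (76 mm by 85 mm) begins 54 mm behind the grasp point. The pads swing forward as they close: fully open they stand 13 mm farther back than shut.
Start: joints at [1.177, 0.599, -0.003, 1.599, 0.002, 0.943, -0.08], TCP at [0.226, -0.689, 0.239] pointing down, gripper open.
Joint ranges: [-2.57, 2.57], [-0.35, 1.97], [-1.29, 1.29], [0.11, 2.56], [-1.05, 4.19], [0.11, 1.86], [-2.63, 2.63]. Speed limits (rad/s): [2.22, 2.22, 3.01, 3.01, 3.14, 3.14, 3.14].

## Interface

Orientations are given as [roll, pitch, yaw] about the fixed x, y, z axes, in that order (R = Rz(yaw) Ry(pitch) Rx(roll)).
In Python, from station import env gives the robot as it stands.
- The arm moves only by the tool play_rows, never from a script. Its argument "deltas" is a list of rows, each a list of 3 entries, a list of its own where there are three numbers: the shift along the tool's x, y, z in m, then the turn, a rotation vector about the tool's x, y, z in rad, then the finger opening in m, from 0 to 0.0854. A call has 1 to 20 rows; each row is the pose to reach, as a shift and turn from the pose commanded when the call began, along the tool's axes at that moment; what a row does not reach only later rows make up. A row lasts 1/12 s, in which the tool goes at most 41.7 mm and 7.16 degrees, less where a joint would pass 70% of its speed; a pose out of reach is approached as far as the arm can. A call with a gripper value outside its range is refused whole. The fingers move at their own pace and stop on an object; "squeeze" is the grip in N (left out, the last holds). Time passes only in rows, so rows that repeat a pose let the fingers close. It gives the time, the measured TCP pose, the force, the opening and the grip force at its end, in the units of the state.
- env.sense(): the state, without advancing time (a new reading comes with each control period).
- env.camera(name): name is "side" or "top" or "wrist"; returns a dict with "frame" (400x640x3 uint8, blue, green, red), "range_z" (400x640 float32, m along the optical axis (not along the pixel's ray), 0 where there is no reading), "fx", "fy", "cx", "cy" (pixels), "T" (4x4, takes a point from camera to world coordinates). Camera axes: x right, y up, looking along -z (the intrinsics and any distortion apply to the point x, -y, -z); pixel columns grow to the right and rows downward; lengths in m; the calibration is good to about 2 mm. A picture is of the moment at which its call begins.
- env.sign_off(): hands the job in; it is judged then, once.
Trained networks look in a picture, given as the dict that the camera call returned (one of the last four; its "shot" number tells which), for a name from the list of things; names that differ only in an ending like _2 or _b are one class to them, and where a whole thing is asked for, a point or a joint stands for the part that bears it (a point fixed in the world has none). Each returns a list of dicts, best first, with "confidence" (0 to 1); they miss things now and then, are a little off and sometimes report something else, mostly with a low value. They report only what shows in the picture. A call takes as long as a camera call. They do not tell look-alikes from the thing itself.
- env.spot_in(label, picture): "extent" ([left, top, width, height] as shares, 0 to 1, of the picture: columns of its width, rows of its height, round what is visible of it).
- env.regions_of(label, picture): "pixels" (400x640 bool, what is visible of it) and "extent" ([left, top, width, height] as shares, 0 to 1, of the picture: columns of its width, rows of its height, round what is visible of it).
- env.spot_point(label, picture): "at" ([column, row] as shares, 0 to 1, of the picture: columns of its width, rows of its height: a listed point, or the origin of a listed thing).
The state is a dict: "t": time; "joint_positions": joint angles; "qvel": joint speeds; "tau": joint torques, N m; "eef_pos": TCP position; "tcp_rot": TCP orientation; "force": force on the tool from outside, world axes, zero at the start; "ft_torque": the same for the moment, N m; "finger_gap": opening from 0.0 (shut) to 1.0 (fully open); "finger_force": force on a finger pad.
Only numpy, scipy, OpenCV 4.12 (cv2) and the standard library are available. Lean on these libraries where they do the work, as an engineer would, in place of code of your own. Each camera call takes 0.05 s, during which the arm holds its last target. There are 200 camera calls.

## Working session

There is one attempt and no reset: what is moved stays moved. The work goes in short steps, Python scripts to look and compute and a tool call to move; the robot and the scene stay as the last step left them, time stands still between calls to the robot, and variables do not carry over. Pictures are saved under pics/ and viewed, at most 10 in all, crops included, and the job is handed in when it is done.

Besides the shell and the picture viewer there is one more tool, called after ">>>" by a JSON object that holds its "name" and its "arguments", one argument or row to a line. play_rows: Moves the arm, as the interface text tells. Its arguments: {"type":"object","properties":{"deltas":{"type":"array","items":{"type":"array"}},"squeeze":{"type":"number"}},"required":["deltas"]}

```bash
mkdir -p pics; ls; cat > h.py <<'E'
import numpy as np,cv2
from station import env
def pt(c,u,v,z=None):
    d=c["range_z"][int(round(v)),int(round(u))] if z is None else z
    p=np.array([(u-c["cx"])/c["fx"]*d,-(v-c["cy"])/c["fy"]*d,-d,1])
    return (np.array(c["T"])@p)[:3]
def cloud(c):
    v,u=np.mgrid[0:400,0:640]; d=c["range_z"]
    p=np.stack([(u-c["cx"])/c["fx"]*d,-(v-c["cy"])/c["fy"]*d,-d,np.ones_like(d)],-1)
    return (p@np.array(c["T"]).T)[...,:3]
E
python3 - <<'E'
from h import *
print(env.sense())
ims=[]
for n in ("top","side"):
    c=env.camera(n); ims.append(c["frame"]); print(n,[k for k in c],c["fx"],np.round(c["T"],3).tolist())
    for l in ("tall_tin","medium_tin","flat_tin"):
        for r in env.spot_in(l,c):
            e=np.array(r["extent"])*[640,400,640,400]
            print(l,round(r["confidence"],2),e.round(),pt(c,min(639,e[0]+e[2]/2),min(399,e[1]+e[3]/2)).round(3))
    for r in env.spot_point("lane_load",c):
        a=np.array(r["at"])*[640,400]; print("lane",round(r["confidence"],2),a,pt(c,*a).round(3))
    cv2.imwrite(f"pics/{n}1.png",c["frame"])
E
```

```text
pics
{'t': 0.0, 'joint_positions': array([ 1.17727707,  0.60008903, -0.00254606,  1.60011658,  0.00177657,
        0.94291343, -0.07981259]), 'qvel': array([ 0.00108979,  0.00106565, -0.00056224, -0.0002456 ,  0.00076349,
        0.00040053,  0.0008972 ]), 'tau': array([-8.69021205e-04, -7.76458168e+01,  1.56437304e+00, -2.58008748e+01,
        1.21479988e-02,  9.15259385e-03,  3.59535122e-06]), 'eef_pos': array([ 0.22572177, -0.68848735,  0.23844773]), 'tcp_rot': array([-3.14007325e+00,  1.19858036e-04,  3.16853790e-01]), 'force': array([-0.08184904,  0.02065365, -0.71670918]), 'ft_torque': array([-0.01652699, -0.03049285,  0.0201775 ]), 'finger_force': 0.0, 'finger_gap': 0.9985689804270503}
top ['frame', 'range_z', 'fx', 'fy', 'cx', 'cy', 'T', 'shot'] 442.41603129378404 [[0.002, 0.993, -0.119, 0.454], [-1.0, 0.003, 0.008, -0.093], [0.008, 0.119, 0.993, 1.08], [0.0, 0.0, 0.0, 1.0]]
tall_tin 0.83 [303. 196.  25.  21.] [ 0.58  -0.085  0.059]
tall_tin 0.79 [347. 141.  20.  24.] [ 0.707 -0.183  0.058]
tall_tin 0.72 [301. 145.  28.  25.] [ 0.696 -0.082  0.059]
tall_tin 0.66 [351. 184.  2
[... 277 characters left out ...]
e_z', 'fx', 'fy', 'cx', 'cy', 'T', 'shot'] 389.14941172326974 [[0.976, 0.062, -0.21, 0.403], [-0.218, 0.367, -0.904, -0.861], [0.021, 0.928, 0.371, 0.401], [0.0, 0.0, 0.0, 1.0]]
tall_tin 0.87 [351. 191.  25.  30.] [ 0.688 -0.097  0.04 ]
tall_tin 0.73 [327. 214.  27.  37.] [ 0.599 -0.217  0.045]
tall_tin 0.7 [305. 194.  22.  33.] [ 0.574 -0.11   0.044]
tall_tin 0.64 [373. 213.  27.  29.] [ 0.701 -0.205  0.04 ]
medium_tin 0.78 [239. 216.  29.  31.] [ 0.436 -0.164  0.035]
medium_tin 0.19 [326. 215.  27.  35.] [ 0.598 -0.217  0.044]
flat_tin 0.89 [275. 266.  41.  41.] [ 0.488 -0.356  0.031]
flat_tin 0.58 [236. 216.  32.  31.] [ 0.432 -0.164  0.035]
lane 0.74 [283.008 166.4  ] [0.533 0.109 0.076]
```

View pics/top1.png

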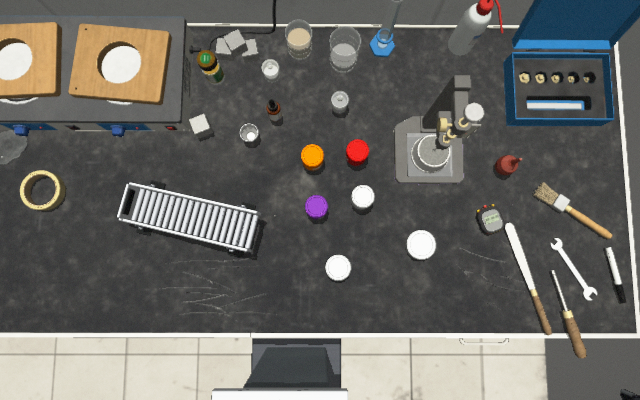

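View pics/side1.png

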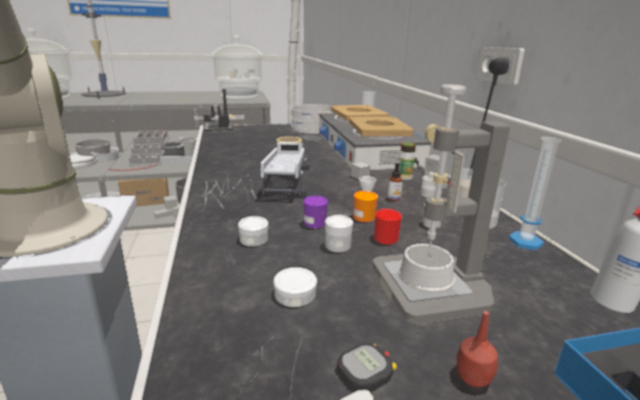

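Candidates for the tall tin in the top picture are orange (312,156), red (357,151), purple (316,207) and white (363,197). The medium tin is at (338,268) and the flat tin at (421,245). By description the white one at (363,197) is the tall tin. The lane runs from (255,232) to (122,200). Next I'll measure both and check a close crop.

```bash
cat > m.py <<'E'
from h import *
c=env.camera("top"); P=cloud(c)
w=P[170:222,335:390].reshape(-1,3); w=w[(w[:,2]>.05)&(w[:,2]<.07)]
f=c["frame"][170:222,335:390].reshape(-1,3)
m=P[170:222,335:390].reshape(-1,3); s=(m[:,2]>.05)&(f.min(1)>150)
s&=(m[:,1]<-.15)
print("tin",s.sum(),m[s].mean(0),m[s].min(0),m[s].max(0))
L=P[170:262,105:270].reshape(-1,3); L=L[(L[:,2]>.015)&(L[:,2]<.15)]
xy=L[:,:2].astype(np.float32); r=cv2.minAreaRect(xy*1000); print("rect",r,cv2.boxPoints(r).round())
b=cv2.boxPoints(r)/1000
# axis
ctr=np.array(r[0])/1000
e=[b[1]-b[0],b[2]-b[1]]; a=max(e,key=np.linalg.norm); a=a/np.linalg.norm(a)
if a[1]<0:a=-a
n=np.array([-a[1],a[0]])
q=xy-ctr; u=q@a; v=q@n
print("axis",a,ctr,u.min(),u.max(),v.min(),v.max())
for t in np.arange(-.18,.181,.02):
    k=(abs(u-t)<.01)
    kk=k&(abs(v)<.03); 
    print(round(t,2),kk.sum(),np.percentile(L[kk,2],[50,90,99]).round(4) if kk.sum()>3 else '', np.percentile(L[k,2],99).round(4) if k.sum() else '')
h=[(round(t,3),np.percentile(L[(abs(v-t)<.003)&(abs(u)<.1),2],60).round(4)) for t in np.arange(-.06,.061,.006) if ((abs(v-t)<.003)&(abs(u)<.1)).any()]
print(h)
i=c["frame"]
cv2.imwrite("pics/crop.png",np.hstack([cv2.resize(i[130:280,290:450],(400,375)),cv2.resize(i[165:265,110:270],(400,375))]))
E
python3 m.py
```

```text
tin 400 [ 0.60530541 -0.19374339  0.05798568] [ 0.5793824  -0.21868278  0.05202362] [ 0.63105177 -0.16912682  0.06383597]
rect ((556.4581298828125, 208.26657104492188), (321.50701904296875, 107.7261962890625), 76.67279052734375) [[467.  64.]
 [572.  39.]
 [646. 352.]
 [541. 377.]]
axis [0.23051198 0.9730695 ] [0.55645813 0.20826657] -0.16075352611720495 0.16075346963948778 -0.05386310335279516 0.05386311365719925
-0.18 0  
-0.16 97 [0.0836 0.0859 0.0878] 0.1047
-0.14 182 [0.0814 0.0841 0.0863] 0.1034
-0.12 174 [0.0779 0.0808 0.0826] 0.1002
-0.1 198 [0.0747 0.0777 0.0799] 0.0962
-0.08 183 [0.0721 0.0751 0.0779] 0.094
-0.06 166 [0.0689 0.0717 0.0733] 0.0915
-0.04 150 [0.0651 0.0683 0.0695] 0.0882
-0.02 192 [0.0623 0.0653 0.0674] 0.0837
-0.0 180 [0.0592 0.0623 0.0642] 0.0807
0.02 152 [0.0555 0.0588 0.0609] 0.0803
0.04 173 [0.0525 0.0554 0.0566] 0.0747
0.06 196 [0.0502 0.0531 0.0549] 0.0716
0.08 171 [0.0468 0.0498 0.0511] 0.0683
0.1 144 [0.0433 0.0461 0.0474] 0.0664
0.12 200 [0.0394 0.0429 0.0459] 0.062
0.14 369 [0.0487 0.0694 0.0719] 0.0717
0.16 92 [0.0721 0.0743 0.0764] 0.0766
0.18 0  
[(np.float64(-0.048), np.float64(0.0776)), (np.float64(-0.042), np.float64(0.0786)), (np.float64(-0.036), np.float64(0.0624)), (np.float64(-0.03), np.float64(0.0615)), (np.float64(-0.024), np.float64(0.0622)), (np.float64(-0.018), np.float64(0.0622)), (np.float64(-0.012), np.float64(0.0607)), (np.float64(-0.006), np.float64(0.0619)), (np.float64(-0.0), np.float64(0.0618)), (np.float64(0.006), np.float64(0.0614)), (np.float64(0.012), np.float64(0.0625)), (np.float64(0.018), np.float64(0.0623)), (np.float64(0.024), np.float64(0.0619)), (np.float64(0.03), np.float64(0.0618)), (np.float64(0.036), np.float64(0.0619)), (np.float64(0.042), np.float64(0.0807)), (np.float64(0.048), np.float64(0.0743))]
```

View pics/crop.png

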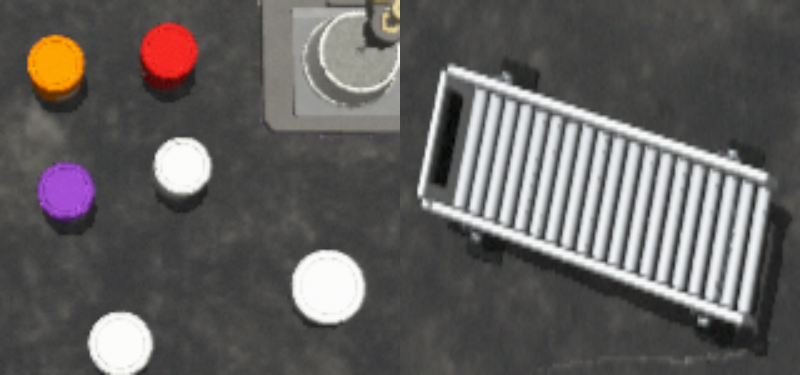

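The crop confirms it: the white tin is tall and narrow, and the lane's high end is the right (open) end. The tin is at (0.605,-0.194) with its lid at 58 mm. The loading point is about (0.533,0.111,0.076), which agrees with the network's (0.533,0.109,0.076). Moving above the tin.

>>> {"name": "play_rows", "arguments": {
  "deltas": [
    [[0.03,-0.02,0.0],[0,0,-0.05],0.085],
    [[0.06,-0.04,0.01],[0,0,-0.12],0.085],
    [[0.095,-0.065,0.01],[0,0,-0.2],0.085],
    [[0.13,-0.089,0.02],[0,0,-0.28],0.085],
    [[0.165,-0.113,0.02],[0,0,-0.36],0.085],
    [[0.2,-0.137,0.03],[0,0,-0.44],0.085],
    [[0.235,-0.16,0.03],[0,0,-0.52],0.085],
    [[0.27,-0.184,0.03],[0,0,-0.6],0.085],
    [[0.305,-0.208,0.04],[0,0,-0.68],0.085],
    [[0.34,-0.232,0.04],[0,0,-0.683],0.085],
    [[0.375,-0.256,0.04],[0,0,-0.683],0.085],
    [[0.41,-0.28,0.04],[0,0,-0.683],0.085],
    [[0.445,-0.304,0.04],[0,0,-0.683],0.085],
    [[0.475,-0.325,0.04],[0,0,-0.683],0.085],
    [[0.5,-0.342,0.04],[0,0,-0.683],0.085],
    [[0.515,-0.352,0.04],[0,0,-0.683],0.085],
    [[0.515,-0.352,0.04],[0,0,-0.683],0.085],
    [[0.515,-0.352,0.04],[0,0,-0.683],0.085],
    [[0.515,-0.352,0.04],[0,0,-0.683],0.085]
  ]
}}

```text
t: 2.13
eef_pos: [0.6048, -0.1951, 0.1991]
tcp_rot: [-3.141, 0.001, 0.999]
force: [0.4, -0.1, -0.1]
finger_gap: 0.99
finger_force: 0.0
```

```bash
python3 - <<'E'
from h import *
s=env.sense();print(s["t"],s["eef_pos"],s["tcp_rot"],s["joint_positions"].round(2))
c=env.camera("wrist");P=cloud(c)
for r in env.regions_of("tall_tin",c):
    k=r["pixels"]; q=P[k]; g=c["frame"][k].mean(0).round(); q=q[(q[:,2]>.05)&(q[:,2]<.066)]
    print(round(r["confidence"],2),g,k.sum(),len(q),((q.min(0)+q.max(0))/2).round(4) if len(q) else '',np.ptp(q,0).round(3) if len(q) else '')
cv2.imwrite("pics/w1.png",c["frame"])
E
```

```text
2.1333 [ 0.60481245 -0.19510675  0.19913274] [-3.14130702e+00  1.09327463e-03  9.98849110e-01] [ 0.35  0.54 -0.19  1.84  0.14  0.77 -0.49]
0.93 [ 59.  63. 202.] 4333 3827 [ 0.7122 -0.1794  0.0549] [0.054 0.053 0.01 ]
0.88 [174.  82. 143.] 4405 3955 [ 0.5783 -0.0827  0.0549] [0.054 0.053 0.01 ]
0.86 [221. 224. 222.] 3328 3013 [ 0.6027 -0.1912  0.0548] [0.053 0.053 0.01 ]
0.76 [ 49. 102. 158.] 902 477 [ 0.6896 -0.0884  0.0549] [0.033 0.021 0.01 ]
```

View pics/w1.png

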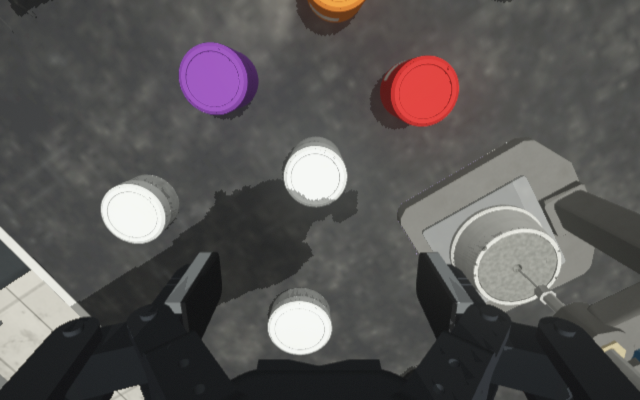

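The wrist picture shows the white tin at (315,175), purple at (213,78), red at (422,90), medium at (135,210) and flat at (300,325). The wrist measurement (0.603,-0.191) agrees with the top one. Descending and gripping the lid.

>>> {"name": "play_rows", "arguments": {
  "deltas": [
    [[0.001,-0.001,0.03],[0,0,0],0.085],
    [[0.002,-0.002,0.06],[0,0,0],0.085],
    [[0.002,-0.002,0.09],[0,0,0],0.085],
    [[0.002,-0.002,0.115],[0,0,0],0.085],
    [[0.002,-0.002,0.135],[0,0,0],0.085],
    [[0.002,-0.002,0.15],[0,0,0],0.085],
    [[0.002,-0.002,0.158],[0,0,0],0.085],
    [[0.002,-0.002,0.163],[0,0,0],0.085],
    [[0.002,-0.002,0.163],[0,0,0],0.085],
    [[0.002,-0.002,0.163],[0,0,0],0.04],
    [[0.002,-0.002,0.163],[0,0,0],0.04],
    [[0.002,-0.002,0.163],[0,0,0],0.04],
    [[0.002,-0.002,0.163],[0,0,0],0.04],
    [[0.002,-0.002,0.163],[0,0,0],0.04],
    [[0.002,-0.002,0.163],[0,0,0],0.04],
    [[0.002,-0.002,0.163],[0,0,0],0.04],
    [[0.002,-0.002,0.163],[0,0,0],0.04]
  ],
  "squeeze": 30
}}

```text
t: 3.65
eef_pos: [0.6054, -0.1914, 0.0375]
tcp_rot: [3.14, -0.0, 1.0]
force: [-0.7, -0.1, 6.3]
finger_gap: 0.608
finger_force: 30.9
```

>>> {"name": "play_rows", "arguments": {
  "deltas": [
    [[0,0,-0.01],[0,0,0],0.04],
    [[0,0,-0.03],[0,0,0],0.04],
    [[0,0,-0.06],[0,0,0],0.04],
    [[0,0,-0.09],[0,0,0],0.04],
    [[0,0,-0.12],[0,0,0],0.04],
    [[0,0,-0.14],[0,0,0],0.04],
    [[0,0,-0.15],[0,0,0],0.04],
    [[0,0,-0.15],[0,0,0],0.04],
    [[0,0,-0.15],[0,0,0],0.04]
  ]
}}

```text
t: 4.4
eef_pos: [0.6047, -0.1913, 0.1863]
tcp_rot: [3.141, 0.0, 1.0]
force: [-0.4, 0.3, -1.9]
finger_gap: 0.609
finger_force: 32.0
```

```bash
cat > g.py <<'E'
from h import *
from scipy.spatial.transform import Rotation as R
s=env.sense();p=s["eef_pos"];R0=R.from_euler("xyz",s["tcp_rot"])
print(s["t"],p,s["tcp_rot"],s["finger_gap"],s["finger_force"],s["force"])
a=np.array([.2305,.973]);t=np.radians(9)
ly=np.r_[a*np.cos(t),-np.sin(t)]; lx=np.array([a[1],-a[0],0]); lx/=np.linalg.norm(lx); lz=np.cross(lx,ly)
Rt=R.from_matrix(np.c_[ly,lx,-lz])
print("det",np.linalg.det(np.c_[ly,lx,-lz]),lz)
L=np.array([.533,.111,.0765])
for off in (.06,.0375,.0):
    tgt=L+lz*(.0375+off)
    print(off,R0.inv().apply(tgt-p).round(4),(R0.inv()*Rt).as_rotvec().round(4),tgt)
print("lane",(np.c_[lx,ly,lz].T@(p-L)).round(4))
E
python3 g.py; python3 - <<'E'
from h import *
for n in ("side",):
    c=env.camera(n); cv2.imwrite("pics/s2.png",cv2.resize(c["frame"][120:300,200:460],(780,540)))
E
```

```text
4.4 [ 0.60467858 -0.19129816  0.18631163] [3.14121244e+00 4.72734487e-05 9.99739050e-01] 0.6094708417938006 32.02370942104608 [-0.36724534  0.34671083 -1.85899876]
det 0.999862694397666 [0.03606068 0.15222145 0.98761883]
0.06 [ 0.23   -0.2288  0.0134] [-0.0262 -0.1555 -0.3378] [0.53651592 0.12584159 0.17279284]
0.0375 [ 0.2267 -0.2276  0.0356] [-0.0262 -0.1555 -0.3378] [0.53570455 0.12241661 0.15057141]
0.0 [ 0.2211 -0.2257  0.0727] [-0.0262 -0.1555 -0.3378] [0.53435228 0.1167083  0.11353571]
lane [ 0.1394 -0.2914  0.065 ]
```

View pics/s2.png

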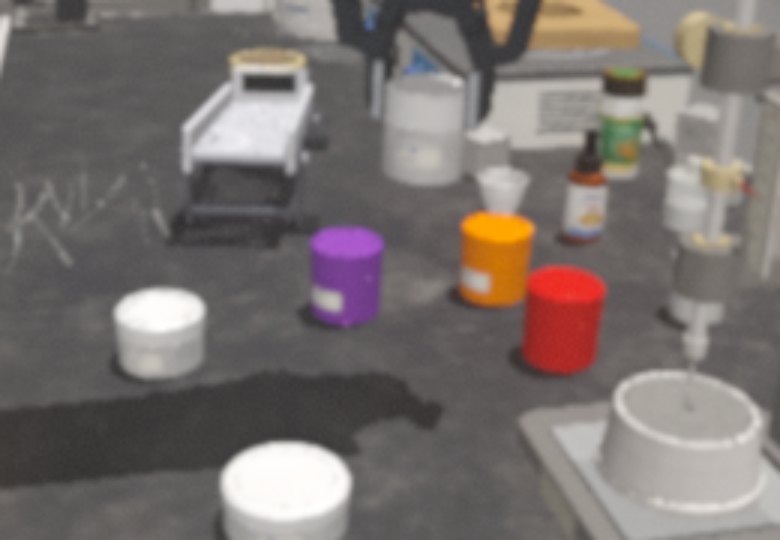

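The tin hangs upright in the jaws at (425,130), gripped by its lid. Carrying it above the loading point, tilted to match the slope.

>>> {"name": "play_rows", "arguments": {
  "deltas": [
    [[0.015,-0.015,0.0],[0,-0.01,-0.02],0.04],
    [[0.035,-0.035,0.0],[-0.01,-0.03,-0.05],0.04],
    [[0.058,-0.058,0.0],[-0.01,-0.04,-0.08],0.04],
    [[0.082,-0.082,0.0],[-0.01,-0.05,-0.12],0.04],
    [[0.106,-0.106,0.0],[-0.01,-0.07,-0.16],0.04],
    [[0.13,-0.13,0.0],[-0.02,-0.09,-0.2],0.04],
    [[0.154,-0.154,0.005],[-0.02,-0.11,-0.24],0.04],
    [[0.178,-0.178,0.01],[-0.02,-0.13,-0.28],0.04],
    [[0.2,-0.2,0.01],[-0.026,-0.15,-0.32],0.04],
    [[0.218,-0.218,0.013],[-0.026,-0.155,-0.338],0.04],
    [[0.23,-0.229,0.013],[-0.026,-0.155,-0.338],0.04],
    [[0.23,-0.229,0.013],[-0.026,-0.155,-0.338],0.04],
    [[0.23,-0.229,0.013],[-0.026,-0.155,-0.338],0.04],
    [[0.23,-0.229,0.013],[-0.026,-0.155,-0.338],0.04]
  ]
}}

```text
t: 5.62
eef_pos: [0.5361, 0.125, 0.1721]
tcp_rot: [-3.139, 0.158, 1.338]
force: [-0.1, -0.1, -2.4]
finger_gap: 0.61
finger_force: 32.0
```

```bash
python3 g.py; python3 - <<'E'
from h import *
a=env.camera("top")["frame"][165:265,110:270]; b=env.camera("wrist")["frame"]
cv2.imwrite("pics/p3.png",np.hstack([cv2.resize(a,(400,375)),cv2.resize(b,(400,375))]))
E
```

```text
5.6167 [0.53614689 0.12499029 0.17212553] [-3.13940303  0.15818611  1.33823686] 0.6104008835237619 32.019040796149056 [-0.0891215  -0.13334361 -2.39450254]
det 0.999862694397666 [0.03606068 0.15222145 0.98761883]
0.06 [ 0.0008  0.0002 -0.0008] [-0.0022  0.0011  0.    ] [0.53651592 0.12584159 0.17279284]
0.0375 [0.0008 0.0002 0.0217] [-0.0022  0.0011  0.    ] [0.53570455 0.12241661 0.15057141]
0.0 [0.0009 0.0003 0.0592] [-0.0022  0.0011  0.    ] [0.53435228 0.1167083  0.11353571]
lane [-0.0002 -0.0008  0.0967]
```

View pics/p3.png

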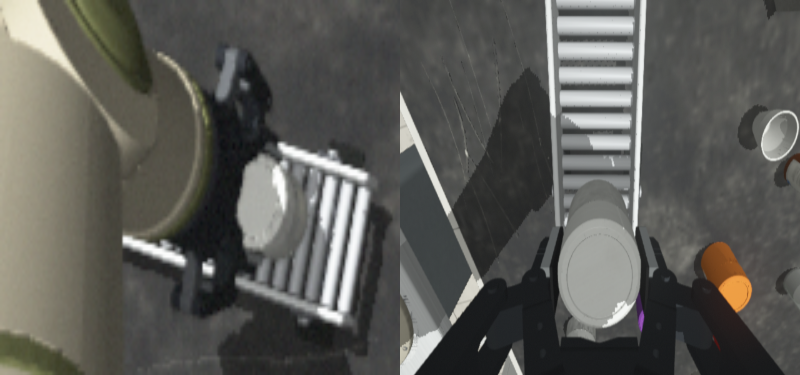

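The tin is centred between the rails: lid at about 600 and rails at 553 to 640 in the right half. Lowering it, with the last millimetres slow.

>>> {"name": "play_rows", "arguments": {
  "deltas": [
    [[0,0,0.012],[0,0,0],0.04],
    [[0,0,0.025],[0,0,0],0.04],
    [[0,0,0.036],[0,0,0],0.04],
    [[0,0,0.044],[0,0,0],0.04],
    [[0,0,0.05],[0,0,0],0.04],
    [[0,0,0.053],[0,0,0],0.04],
    [[0,0,0.055],[0,0,0],0.04],
    [[0,0,0.056],[0,0,0],0.04],
    [[0,0,0.056],[0,0,0],0.04]
  ]
}}

```text
t: 6.47
eef_pos: [0.5347, 0.1177, 0.118]
tcp_rot: [-3.141, 0.156, 1.339]
force: [-0.4, -1.1, -1.3]
finger_gap: 0.609
finger_force: 32.0
```

>>> {"name": "play_rows", "arguments": {
  "deltas": [
    [[0,0,0.001],[0,0,0],0.04],
    [[0,0,0.002],[0,0,0],0.04],
    [[0,0,0.002],[0,0,0],0.04],
    [[0,0,0.002],[0,0,0],0.04]
  ]
}}

```text
t: 6.8
eef_pos: [0.5345, 0.1173, 0.1161]
tcp_rot: [-3.141, 0.156, 1.339]
force: [0.8, -0.1, -1.7]
finger_gap: 0.609
finger_force: 32.0
```

>>> {"name": "play_rows", "arguments": {
  "deltas": [
    [[0,0,0.001],[0,0,0],0.04],
    [[0,0,0.002],[0,0,0],0.04],
    [[0,0,0.003],[0,0,0],0.04],
    [[0,0,0.003],[0,0,0],0.04],
    [[0,0,0.003],[0,0,0],0.04]
  ]
}}

```text
t: 7.22
eef_pos: [0.5344, 0.1168, 0.113]
tcp_rot: [-3.141, 0.156, 1.339]
force: [-0.3, 0.0, -0.9]
finger_gap: 0.606
finger_force: 32.0
```

>>> {"name": "play_rows", "arguments": {
  "deltas": [
    [[0,0,0.001],[0,0,0],0.04],
    [[0,0,0.002],[0,0,0],0.04],
    [[0,0,0.002],[0,0,0],0.04],
    [[0,0,0.002],[0,0,0],0.04]
  ]
}}

```text
t: 7.55
eef_pos: [0.5346, 0.1174, 0.1122]
tcp_rot: [3.141, 0.155, 1.339]
force: [-3.8, 2.9, 13.7]
finger_gap: 0.612
finger_force: 33.4
```

The 13.7 N reading means the tin is down on the rollers. Opening.

>>> {"name": "play_rows", "arguments": {
  "deltas": [
    [[0,0,-0.001],[0,0,0],0.04],
    [[0,0,-0.001],[0,0,0],0.04],
    [[0,0,-0.001],[0,0,0],0.085],
    [[0,0,-0.001],[0,0,0],0.085],
    [[0,0,-0.001],[0,0,0],0.085],
    [[0,0,-0.001],[0,0,0],0.085],
    [[0,0,-0.001],[0,0,0],0.085],
    [[0,0,-0.001],[0,0,0],0.085],
    [[0,0,-0.001],[0,0,0],0.085],
    [[0,0,-0.001],[0,0,0],0.085],
    [[0,0,-0.001],[0,0,0],0.085],
    [[0,0,-0.001],[0,0,0],0.085],
    [[0,0,-0.001],[0,0,0],0.085],
    [[0,0,-0.001],[0,0,0],0.085],
    [[0,0,-0.001],[0,0,0],0.085],
    [[0,0,-0.001],[0,0,0],0.085],
    [[0,0,-0.001],[0,0,0],0.085],
    [[0,0,-0.001],[0,0,0],0.085],
    [[0,0,-0.001],[0,0,0],0.085],
    [[0,0,-0.001],[0,0,0],0.085]
  ]
}}

```text
t: 9.22
eef_pos: [0.5343, 0.1167, 0.112]
tcp_rot: [-3.141, 0.156, 1.339]
force: [0.2, 0.5, -0.4]
finger_gap: 0.989
finger_force: 0.0
```

>>> {"name": "play_rows", "arguments": {
  "deltas": [
    [[0,0,-0.01],[0,0,0],0.085],
    [[0,0,-0.03],[0,0,0],0.085],
    [[0,0,-0.06],[0,0,0],0.085],
    [[0,0,-0.09],[0,0,0],0.085],
    [[0,0,-0.12],[0,0,0],0.085],
    [[0,0.0,-0.15],[0,0,0],0.085],
    [[-0.03,0,-0.16],[0,0,0],0.085],
    [[-0.06,0,-0.16],[0,0,0],0.085],
    [[-0.09,0,-0.16],[0,0,0],0.085],
    [[-0.12,0,-0.16],[0,0,0],0.085],
    [[-0.15,0,-0.16],[0,0,0],0.085],
    [[-0.18,0,-0.16],[0,0,0],0.085],
    [[-0.21,0,-0.16],[0,0,0],0.085],
    [[-0.23,0,-0.16],[0,0,0],0.085],
    [[-0.24,0,-0.16],[0,0,0],0.085],
    [[-0.24,0,-0.16],[0,0,0],0.085],
    [[-0.24,0,-0.16],[0,0,0],0.085]
  ]
}}

```text
t: 10.63
eef_pos: [0.4858, -0.0891, 0.3078]
tcp_rot: [3.141, 0.156, 1.338]
force: [0.4, -0.4, -1.2]
finger_gap: 0.993
finger_force: 0.0
```

```bash
python3 - <<'E'
from h import *
c=env.camera("top");P=cloud(c)
for r in env.regions_of("tall_tin",c):
    q=P[r["pixels"]];print(round(r["confidence"],2),c["frame"][r["pixels"]].mean(0).round(),np.median(q,0).round(3))
s=env.camera("side")["frame"]
cv2.imwrite("pics/p4.png",np.hstack([cv2.resize(c["frame"][130:280,90:450],(480,400)),cv2.resize(s[110:260,220:340],(320,400))]))
print(env.sense()["eef_pos"],env.sense()["t"])
E
```

```text
0.96 [189. 191. 190.] [0.584 0.315 0.097]
0.83 [  7. 149. 227.] [ 0.699 -0.075  0.058]
0.78 [ 36.  41. 203.] [ 0.712 -0.181  0.057]
[ 0.48601404 -0.08817911  0.30728141] 10.7833
```

View pics/p4.png

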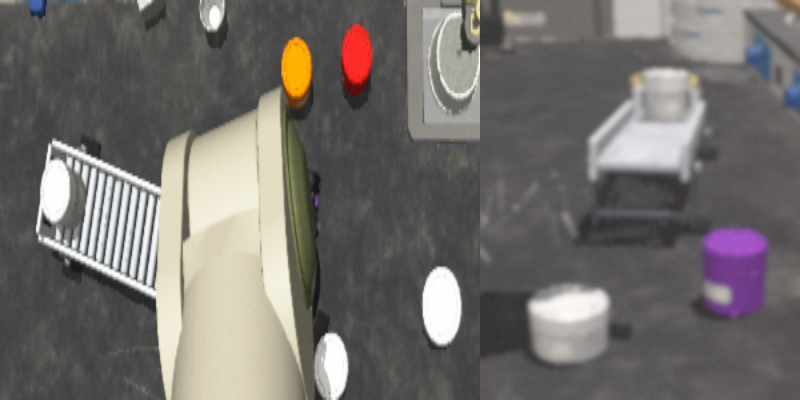

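The tin stands upright against the stop, at (62,190) in the left half, and the other tins haven't moved. I'll let it settle for a moment, then hand in.

>>> {"name": "play_rows", "arguments": {
  "deltas": [
    [[0,0,0],[0,0,0],0.085],
    [[0,0,0],[0,0,0],0.085],
    [[0,0,0],[0,0,0],0.085],
    [[0,0,0],[0,0,0],0.085],
    [[0,0,0],[0,0,0],0.085],
    [[0,0,0],[0,0,0],0.085],
    [[0,0,0],[0,0,0],0.085],
    [[0,0,0],[0,0,0],0.085],
    [[0,0,0],[0,0,0],0.085],
    [[0,0,0],[0,0,0],0.085],
    [[0,0,0],[0,0,0],0.085],
    [[0,0,0],[0,0,0],0.085],
    [[0,0,0],[0,0,0],0.085],
    [[0,0,0],[0,0,0],0.085],
    [[0,0,0],[0,0,0],0.085],
    [[0,0,0],[0,0,0],0.085]
  ]
}}

```text
t: 12.12
eef_pos: [0.4856, -0.0898, 0.3074]
tcp_rot: [-3.141, 0.156, 1.339]
force: [-0.6, -0.2, 1.1]
finger_gap: 0.995
finger_force: 0.0
```

```bash
python3 - <<'E'
from h import *
c=env.camera("top");P=cloud(c)
r=env.regions_of("tall_tin",c)[0]; print(r["confidence"],np.median(P[r["pixels"]],0).round(3))
print(env.sign_off())
E
```

```text
0.89 [0.584 0.315 0.097]
the job is handed in; nothing more can be done
None
```

The tall tin was lowered onto the rollers, let go, and rolled by itself to the stop, where it stands upright and at rest; the other two tins were left alone, and the job is handed in (the sign-off returned no verdict).

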